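# Index the sample table to the waste tray and scrape the pan clean

## Task

Turn the round sample table (its black posts are the handles) until the open end of the pan comes over the yellow waste tray and the table clicks into its stop there, with the chips still in the pan. Then take the orange scraper block and push all the stone chips out of the pan into the tray, without touching the chips with the fingers. Leave the table clicked in and the scraper standing upright on its green mat, and do not disturb the bottles, jars and box standing around.

Things in the scene. Friction and masses are not known exactly. Their poses are not given: they have to be found in the camera images.
- turntable: aluminium disc, 280 mm diameter, turns either way about its vertical axis with slight friction. Origin on the axis at bench height; disc top 56 mm up. Its +x points along the pan to the pan's open end; z up. Two black posts (post_a, post_b) are the handles. Three fixed jars, 40 mm diameter, 52 mm tall, stand on it 100 mm from the axis at +68, 180 and -68 deg from x
- pan (a point): middle of the pan's white floor, 95 mm from the axis along turntable x, 59 mm above the bench. The floor runs radially from 25 to 166 mm from the axis, 84 mm wide inside; blue walls 22 mm high, 4 mm thick, at both sides and the inner end (inner face 29 mm from the axis); no wall at the outer end, which overhangs the disc
- post_a (a point): top centre of the upright black post at +120 deg (counterclockwise from above) from the pan, 105 mm from the axis; post 24 mm in diameter, 60 mm tall, top 116 mm above the bench; 40 mm free around it
- post_b (a point): top centre of the like post at -120 deg from the pan
- click_pin (a joint): how far the spring pin under the disc is pressed down, m: about 0.004 while riding on the disc's underside, below 0.001 when snapped into its only slot. That is at one table angle, unmarked, differing each time, within 7 deg of the pan pointing straight at the tray. Let go within about 4 deg of it, the table is drawn in; about 12 N at a post drives past it
- tray: yellow open waste tray, fixed, 150 (x) x 170 (y) x 48 mm tall, walls 4 mm; origin at the centre of its underside, 223 mm from the table's axis; its x axis points straight away from the table's axis
- scraper: scraper block standing upright, 95 mm tall, 0.2 kg: orange block 30 (x) x 74 (y) x 40 mm at the bottom, above it a black grip 24 (x) x 50 (y) mm from 40 to 95 mm height; origin at the centre of its underside; it pushes along its x
- mat: green mat 130 x 130 x 4 mm fixed on the bench, the scraper's place; origin at the centre of its underside
- chip0: stone chip 0, brown or dark grey flake about 20 x 16 x 10 mm; origin at the centre of its underside; starts lying in the pan
- chip1: stone chip 1, brown or dark grey flake about 20 x 16 x 10 mm; origin at the centre of its underside; starts lying in the pan
- chip2: stone chip 2, brown or dark grey flake about 20 x 16 x 10 mm; origin at the centre of its underside; starts lying in the pan
- chip3: stone chip 3, brown or dark grey flake about 20 x 16 x 10 mm; origin at the centre of its underside; starts lying in the pan
- chip4: stone chip 4, brown or dark grey flake about 20 x 16 x 10 mm; origin at the centre of its underside; starts lying in the pan
- spray_white: white spray bottle with purple head, 70 mm in diameter, 200 mm tall; origin at its foot; leave alone
- spray_yellow: yellow spray bottle with white head, same size; leave alone
- bottle_black: black bottle, 72 mm in diameter, 150 mm tall; origin at its foot; leave alone
- jar_purple: white jar with purple cap, 56 mm in diameter, 70 mm tall; origin at its foot; leave alone
- jar_sky: white jar with light blue cap, same size; leave alone
- slide_box: blue and white box 100 x 70 x 34 mm; origin at the centre of its underside; leave alone
There are look-alikes about, which are no part of the job. There is more than one size of the scraper; the one meant has the size given above.

How it is judged:
On the way, in this order (a step that is already met when the one before it is completed fails the run):
1. the table has clicked into its stop with the pan at the tray and is still, all chips still in the pan (value of joint click_pin below 0.002 m and angular speed of turntable below 0.05 rad/s and angle between the x axis of turntable and the x axis of tray, either way round below 0.3 rad and x of chip0 in the frame of turntable between 0.02 and 0.17 m and y of chip0 in the frame of turntable between -0.045 and 0.045 m and z of each of chip0, chip1, chip2, chip3, chip4 in the frame of turntable above 0.05 m and x of chip1 in the frame of turntable between 0.02 and 0.17 m and y of chip1 in the frame of turntable between -0.045 and 0.045 m and x of chip2 in the frame of turntable between 0.02 and 0.17 m and y of chip2 in the frame of turntable between -0.045 and 0.045 m and x of chip3 in the frame of turntable between 0.02 and 0.17 m and y of chip3 in the frame of turntable between -0.045 and 0.045 m and x of chip4 in the frame of turntable between 0.02 and 0.17 m and y of chip4 in the frame of turntable between -0.045 and 0.045 m), for 0.3 s.
2. the scraper, held in the fingers, is down in the pan (contact force between the fingers and scraper above 1 N and x of scraper in the frame of turntable between 0.03 and 0.13 m and y of scraper in the frame of turntable between -0.03 and 0.03 m and z of scraper in the frame of turntable between 0.05 and 0.075 m), for 0.05 s.
At the end, for the whole second after the job is handed in: pin under 2 mm (clicked in), pan at the tray, table at rest; all five chips at rest inside the tray; scraper upright (within 0.1 rad) and still on the mat, within 60 mm of its centre; every bottle, jar and box around within 30 mm of its start (value of joint click_pin below 0.002 m and angular speed of turntable below 0.05 rad/s and angle between the x axis of turntable and the x axis of tray, either way round below 0.3 rad and x of chip0 in the frame of tray between -0.075 and 0.075 m and y of chip0 in the frame of tray between -0.085 and 0.085 m and z of each of chip0, chip1, chip2, chip3, chip4 in the frame of tray below 0.04 m and linear speed of each of chip0, chip1, chip2, chip3, chip4 below 0.05 m/s and x of chip1 in the frame of tray between -0.075 and 0.075 m and y of chip1 in the frame of tray between -0.085 and 0.085 m and x of chip2 in the frame of tray between -0.075 and 0.075 m and y of chip2 in the frame of tray between -0.085 and 0.085 m and x of chip3 in the frame of tray between -0.075 and 0.075 m and y of chip3 in the frame of tray between -0.085 and 0.085 m and x of chip4 in the frame of tray between -0.075 and 0.075 m and y of chip4 in the frame of tray between -0.085 and 0.085 m and horizontal distance between scraper and mat below 0.06 m and angle between scraper's own z axis and vertical below 0.1 rad and height (world z) of scraper below 0.01 m and linear speed of scraper below 0.03 m/s and distance of each of spray_white, spray_yellow, jar_purple, jar_sky, bottle_black, slide_box from where it was at the start of the episode below 0.03 m); the robot touches nothing.
It fails at once if the fingers touch a chip (contact force between the fingers and chip0 above 0.3 N or contact force between the fingers and chip1 above 0.3 N or contact force between the fingers and chip2 above 0.3 N or contact force between the fingers and chip3 above 0.3 N or contact force between the fingers and chip4 above 0.3 N).
It fails at once if a bottle, jar or box around is shoved or knocked over (distance of any of spray_white, spray_yellow, jar_purple, jar_sky, bottle_black, slide_box from where it was at the start of the episode above 0.06 m).
It also fails if it takes over 72 s, if anything falls off the work surface, if the arm or the gripper's body presses on something with over 40 N, if the wrist force passes 120 N, or if a joint passes its speed limit or range.

## Robot

A 6-joint arm with a two-finger parallel gripper is mounted at the origin on the work surface. World frame = base frame: x ahead of the robot, y to its left, z up, the work surface at z = 0. Lengths are in m, angles in rad, forces in N, time in s.
With the tool pointing down it reaches from about 0.325 to 1 m from the base axis. Payload 5.1 kg.
Tool frame: the origin (TCP) lies midway between the tips of the shut fingers; the grasp point (between the pads) lies 19 mm behind it; z points along the fingers, y is the line along which they close (so a half turn about z gives the same grasp; the last joint's range is limited). The gripper opens to 85 mm and grips with 20 to 120 N. Pads are 22 mm wide; open, the fingers measure 114 mm over their backs; the gripper's body (76 mm by 85 mm) begins 54 mm behind the grasp point. The pads swing forward as they close: fully open they stand 13 mm farther back than shut.
Start: joints at [-0.083, 0.124, 1.65, -0, 1.367, -0.083], TCP at [0.65, -0, 0.231] pointing down, gripper open.
Joint ranges: [-2.61, 2.61], [-1.02, 2.33], [0.03, 2.71], [-1.35, 4.49], [0.32, 2.68], [-2.91, 2.91]. Speed limits (rad/s): [2.57, 2.57, 3.14, 3.14, 3.14, 3.14].

## Interface

Orientations are given as a rotation vector (axis times angle).
In Python, from bench import bot, cams, job gives the robot as it stands.
- The arm moves only by the tool carry_out, never from a script. Its argument "series" is a list of rows, each an object of numbers: "tx", "ty", "tz": the shift along the world's x, y, z normalised to -1 to 1, where 1 is 0.025 m; "yaw": the turn about the world's z normalised to -1 to 1, where 1 is 0.08 rad. In form: [{"tx": .., "ty": .., "tz": .., "yaw": ..}, ...]. A call has 1 to 5 rows; each row shifts and turns the commanded pose from where the row before left it; what a row does not reach is not made up. A row lasts 1/10 s, in which the tool goes at most 50 mm and 8.59 degrees, less where a joint would pass 70% of its speed; a pose out of reach is approached as far as the arm can. A call with a number of a shift or a turn outside -1 to 1 is refused whole. A call with a gripper value outside its range is refused whole. "jaw" is the opening, from 0 (shut) to 1 (fully open), set as the call begins (left out, the last holds). The fingers move at their own pace and stop on an object; "squeeze" is the grip in N (left out, the last holds). Time passes only in rows, so rows that do not move let the fingers close. It gives the time, the measured TCP pose, the force, the opening and the grip force at its end, in the units of the state.
- bot.read_state(): the state, without advancing time (a new reading comes with each control period).
- cams.get_image(name): name is "scene" or "side" or "wrist"; returns (picture, depth): 384x512x3 uint8, red, green, blue; 384x512 float32, m along the optical axis (not along the pixel's ray), 0 where there is no reading.
- cams.camera_model(name): a dict with "fx", "fy", "cx", "cy" (pixels), "k1" (the pictures are not rectified: a ray, as slopes to the right and down, at radius r is drawn at 1 + k1 r^2 times it, then the intrinsics apply), "pose" (4x4, takes a point from camera to world coordinates). Camera axes: x right, y down, z forward; pixel columns grow to the right and rows downward; lengths in m; the calibration is good to about 2 mm. A picture is of the moment at which its call begins: read the wrist's pose just before it. camera_model takes no time and is no camera call; for the wrist camera it gives the pose at the moment of the call.
- job.hand_in(): hands the job in; it is judged then, once.
The state is a dict: "time": time; "joint_positions": joint angles; "dq": joint speeds; "effort": joint torques, N m; "tool_pos": TCP position; "tool_rot": TCP orientation; "force": force on the tool from outside, world axes, zero at the start; "torque": the same for the moment, N m; "width": opening from 0.0 (shut) to 1.0 (fully open); "grip_force": force on a finger pad.
Only numpy, scipy, OpenCV 4.12 (cv2) and the standard library are available. Lean on these libraries where they do the work, as an engineer would, in place of code of your own. Each camera call takes 0.05 s, during which the arm holds its last target. There are 200 camera calls.

## Working session

There is one attempt and no reset: what is moved stays moved. The work goes in short steps, Python scripts to look and compute and a tool call to move; the robot and the scene stay as the last step left them, time stands still between calls to the robot, and variables do not carry over. Pictures are saved under pics/ and viewed, at most 10 in all, crops included, and the job is handed in when it is done.

Besides the shell and the picture viewer there is one more tool, called after "Emit:" as a command line: name --argument value ..., lists and objects as JSON in quotes. carry_out: Moves the arm, as the interface text tells. Scaled input: -1 to 1 covers 0.025 m each way for a shift and 0.08 rad each way for a turn. Its arguments: {"type":"object","properties":{"series":{"type":"array","items":{"type":"object","properties":{"tx":{"type":"number"},"ty":{"type":"number"},"tz":{"type":"number"},"yaw":{"type":"number"}}}},"jaw":{"type":"number"},"squeeze":{"type":"number"}},"required":["series"]}

```bash
mkdir -p pics; cat > h.py <<'E'
import numpy as np, cv2
from bench import bot, cams, job
def grab(n):
    m=cams.camera_model(n); im,d=cams.get_image(n); return im,d,m
def cloud(d,m):
    v,u=np.mgrid[:384,:512]
    x=(u-m['cx'])/m['fx']; y=(v-m['cy'])/m['fy']
    K=np.array([[m['fx'],0,m['cx']],[0,m['fy'],m['cy']],[0,0,1]],float)
    p=cv2.undistortPoints(np.stack([u,v],-1).reshape(-1,1,2).astype(np.float64),K,np.array([m['k1'],0,0,0,0.])).reshape(384,512,2)
    P=np.concatenate([p*d[...,None],d[...,None]],-1)
    T=np.array(m['pose']); return P@T[:3,:3].T+T[:3,3]
def save(n,im): cv2.imwrite('pics/'+n,im[...,::-1])
E
python3 - <<'E'
from h import *
for n in('scene','side'):
    im,d,m=grab(n); P=cloud(d,m); np.savez(n+'.npz',im=im,d=d,P=P)
    print(n,np.array(m['pose'])[:3,3])
    save(n+'0.png',cv2.resize(im,(800,600)))
E
```

```text
scene [ 1.32253228 -0.56260951  0.82987788]
side [ 0.14125487 -0.87257301  1.22239867]
```

View pics/scene0.png

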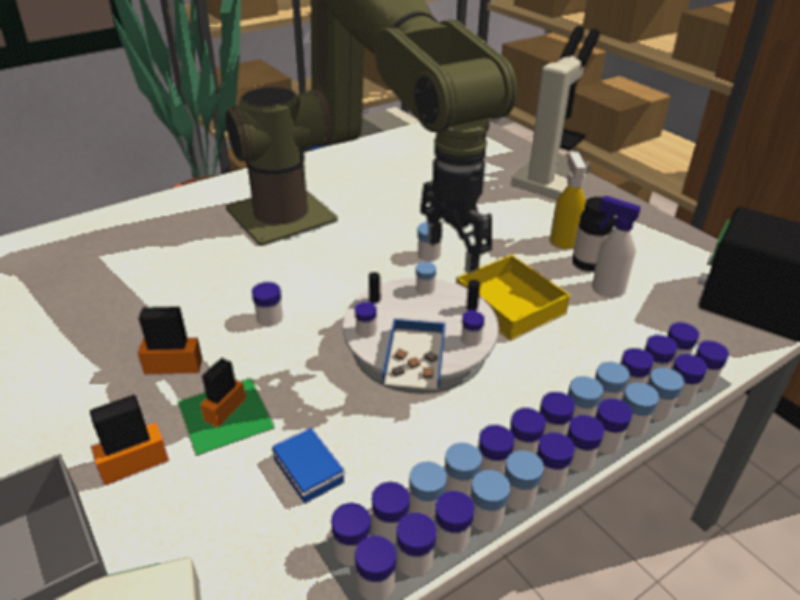

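View pics/side0.png

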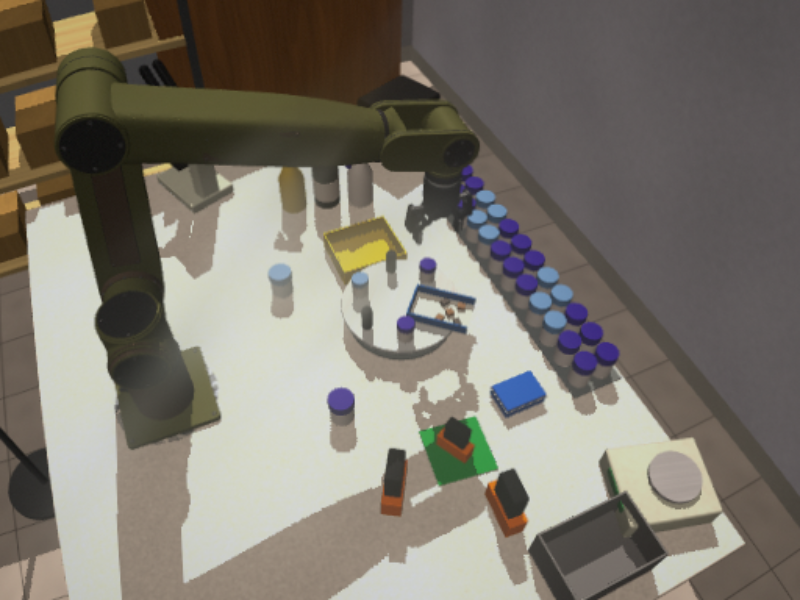

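The two views show three orange blocks: scene (170,340), (128,440) and (222,392), the last one standing on the mat. The pan points towards the camera at (415,350), and the tray is at (515,295). Next I measure them all.

```bash
cat > seg.py <<'E'
from h import *
def comps(P,im,mask,minpx=25):
    n,l,s,c=cv2.connectedComponentsWithStats(mask.astype(np.uint8))
    return [(l==i,s[i],c[i]) for i in range(1,n) if s[i][4]>=minpx]
if __name__=='__main__':
  for n in('scene','side'):
    f=np.load(n+'.npz'); im,P=f['im'],f['P']; hsv=cv2.cvtColor(im,cv2.COLOR_RGB2HSV); H,S,V=[hsv[...,i].astype(int) for i in range(3)]
    X,Y,Z=P[...,0],P[...,1],P[...,2]; ok=(X>.2)&(X<1.3)&(abs(Y)<.8)&(f['d']>0)&(Z>-.02)
    print(n,'bench z',np.median(Z[ok&(abs(Z)<.02)]))
    for nm,mk in dict(orange=(H<14)&(S>180)&(V>70),yellow=(H>20)&(H<32)&(S>150),green=(H>50)&(H<80)&(S>130),black=(V<60)&(Z>.02)&(Z<.2),blue=(H>100)&(H<115)&(S>120),purple=(H>115)&(H<140)&(S>110),sky=(H>95)&(H<115)&(S>60)&(S<150)).items():
      for m,s,c in comps(P,im,mk&ok):
        Q=P[m]; r=cv2.minAreaRect(Q[:,:2].astype(np.float32)); zt=np.percentile(Q[:,2],97); top=Q[Q[:,2]>zt-.006]
        print(nm,c.round(),s[4],'z',np.percentile(Q[:,2],[3,97]).round(3),'rect',np.round(r[0],3),np.round(r[1],3),round(r[2]),'top',((top.max(0)+top.min(0))/2).round(3))
E
python3 seg.py
```

```text
scene bench z 0.0018002603481774848
orange [108. 229.] 563 z [0.008 0.057] rect [ 0.382 -0.399] [0.096 0.039] 60 top [ 0.381 -0.398  0.062]
orange [143. 259.] 337 z [0.012 0.048] rect [ 0.533 -0.362] [0.028 0.07 ] 28 top [ 0.539 -0.363  0.047]
orange [ 83. 295.] 539 z [0.01  0.056] rect [ 0.574 -0.528] [0.099 0.036] 66 top [ 0.56  -0.524  0.061]
yellow [363. 139.] 595 z [0.014 0.143] rect [0.49  0.453] [0.058 0.084] 40 top [0.496 0.466 0.143]
yellow [331. 189.] 1961 z [0.003 0.049] rect [0.586 0.145] [0.188 0.336] 10 top [0.594 0.148 0.147]
green [144. 269.] 1156 z [0.003 0.009] rect [ 0.538 -0.365] [0.124 0.125] 83 top [ 0.537 -0.366  0.03 ]
black [364.  72.] 28 z [0.175 0.199] rect [0.233 0.697] [0.021 0.01 ] 86 top [0.233 0.698 0.196]
black [365.  89.] 141 z [0.11  0.122] rect [0.238 0.708] [0.054 0.107] 23 top [0.238 0.712 0.12 ]
black [385. 139.] 520 z [0.099 0.193] rect [0.594 0.445] [0.066 0.141] 68 top [0.63  0.42  0.193]
black [485. 173.] 3789 z [0.026 0.174] rect [0.847 0.632] [0.191 0.162] 24 top [0.826 0.622 0.173]
black [239. 184.] 94 z [0.066 0.118] rect [ 0.477 -0.034]
[... 5845 characters left out ...]
purple [388. 225.] 143 z [0.07 0.08] rect [ 0.925 -0.317] [0.056 0.048] 39 top [ 0.922 -0.32   0.078]
purple [375. 230.] 145 z [0.07 0.08] rect [ 0.864 -0.318] [0.058 0.048] 35 top [ 0.863 -0.319  0.078]
purple [218. 255.] 165 z [0.067 0.074] rect [ 0.344 -0.194] [0.048 0.045] 70 top [ 0.343 -0.195  0.072]
sky [311. 138.] 464 z [0.06  0.082] rect [0.839 0.112] [0.35  0.093] 50 top [0.83  0.123 0.192]
sky [352. 192.] 620 z [0.059 0.082] rect [ 0.894 -0.13 ] [0.199 0.092] 48 top [ 0.889 -0.136  0.08 ]
sky [230. 178.] 48 z [0.104 0.114] rect [0.491 0.068] [0.03  0.032] 65 top [0.491 0.066 0.111]
sky [281. 197.] 284 z [0.061 0.084] rect [ 0.641 -0.057] [0.1   0.137] 49 top [ 0.637 -0.06   0.083]
```

```bash
python3 - <<'E'
from h import *
print({k:np.round(v,3) for k,v in bot.read_state().items() if k in('tool_pos','tool_rot','time','force')}, cams.camera_model('wrist')['pose'])
for n in('scene','side'):
    f=np.load(n+'.npz'); im,P=f['im'],f['P']; hsv=cv2.cvtColor(im,cv2.COLOR_RGB2HSV); H,S,V=[hsv[...,i].astype(int) for i in range(3)]
    X,Y,Z=P[...,0],P[...,1],P[...,2]
    def rect(nm,m):
        Q=P[m]; 
        if len(Q)<6: print(nm,len(Q)); return
        # median-based plus rect
        r=cv2.minAreaRect(Q[:,:2].astype(np.float32)); print(n,nm,len(Q),np.round(r[0],4),np.round(r[1],3),round(r[2],1))
    reg=lambda x,y,r:(np.hypot(X-x,Y-y)<r)
    rect('tray rim',reg(.57,.22,.14)&(H>20)&(H<32)&(S>130)&(Z>.042)&(Z<.053))
    rect('grip top',reg(.53,-.363,.05)&(V<70)&(Z>.095)&(Z<.106))
    rect('block top',reg(.53,-.363,.06)&(H<14)&(S>150)&(Z>.038)&(Z<.05))
    rect('mat',reg(.53,-.363,.12)&(H>50)&(H<80)&(S>100)&(Z<.012))
    rect('jarsky',reg(.37,.13,.1)&(Z>.066)&(Z<.08))
    rect('posta',reg(.59,.104,.03)&(Z>.112)&(Z<.12))
    rect('postb',reg(.471,-.034,.03)&(Z>.112)&(Z<.12))
    d=Z>0.058;u=np.array([.7595,-.6505]);v=np.array([.6505,.7595]);a=(X-.57)*u[0]+(Y-.001)*u[1];b=(X-.57)*v[0]+(Y-.001)*v[1]
    m=(a>.03)&(a<.17)&(abs(b)<.042)&(V<150)&(Z<.078)&(Z>.055)
    k,l,s,c=cv2.connectedComponentsWithStats(m.astype(np.uint8))
    for i in range(1,k):
        if s[i][4]>6:print('chip',c[i].round(),s[i][4],np.median(a[l==i]).round(3),np.median(b[l==i]).round(3),Z[l==i].max().round(3))
im=np.load('scene.npz')['im']; save('crop.png',cv2.resize(im[180:320,40:230],None,fx=4,fy=4,interpolation=cv2.INTER_CUBIC))
E
```

```text
{'time': np.float64(0.1), 'tool_pos': array([0.649, 0.   , 0.23 ]), 'tool_rot': array([-2.22e+00, -2.22e+00,  2.00e-03]), 'force': array([ 0.175, -0.232,  0.409])} [[ 9.99996224e-01  2.22981351e-05 -2.74783273e-03  6.50077217e-01]
 [-7.29239898e-04 -9.61959135e-01 -2.73192407e-01  6.93346786e-02]
 [-2.64939448e-03  2.73193379e-01 -9.61955487e-01  3.73979122e-01]
 [ 0.00000000e+00  0.00000000e+00  0.00000000e+00  1.00000000e+00]]
scene tray rim 311 [0.5704 0.2252] [0.174 0.154] 0.3
scene grip top 128 [ 0.5319 -0.363 ] [0.021 0.046] 27.0
scene block top 134 [ 0.5355 -0.3614] [0.027 0.07 ] 23.2
scene mat 1216 [ 0.5382 -0.3655] [0.127 0.126] 82.8
scene jarsky 50 [0.3381 0.1838] [0.052 0.041] 5.4
scene posta 40 [0.591  0.1027] [0.022 0.022] 72.6
scene postb 40 [ 0.4735 -0.0349] [0.02  0.024] 28.6
chip [276. 232.] 271 0.108 0.032 0.072
chip [250. 217.] 14 0.063 -0.042 0.078
chip [248. 228.] 11 0.114 -0.042 0.076
chip [255. 227.] 40 0.103 -0.024 0.073
chip [259. 235.] 96 0.128 -0.013 0.074
chip [248. 246.] 7 0.166 -0.036 0.062
chip [258. 247.] 9 0.166 -0.01 0.06
side tray rim 74 [0.5666 0.2254] [0.153 0.169] 89.7
side grip top 94 [ 0.525  -0.3614] [0.024 0.046] 26.5
side block top 79 [ 0.5242 -0.3626] [0.028 0.072] 30.3
side mat 907 [ 0.5335 -0.3654] [0.129 0.13 ] 81.8
side jarsky 118 [0.3324 0.1932] [0.053 0.052] 24.6
side posta 21 [0.5868 0.1053] [0.022 0.021] 4.0
side postb 25 [ 0.4687 -0.0331] [0.023 0.017] 67.8
chip [286. 195.] 216 0.107 0.028 0.077
```

View pics/crop.png

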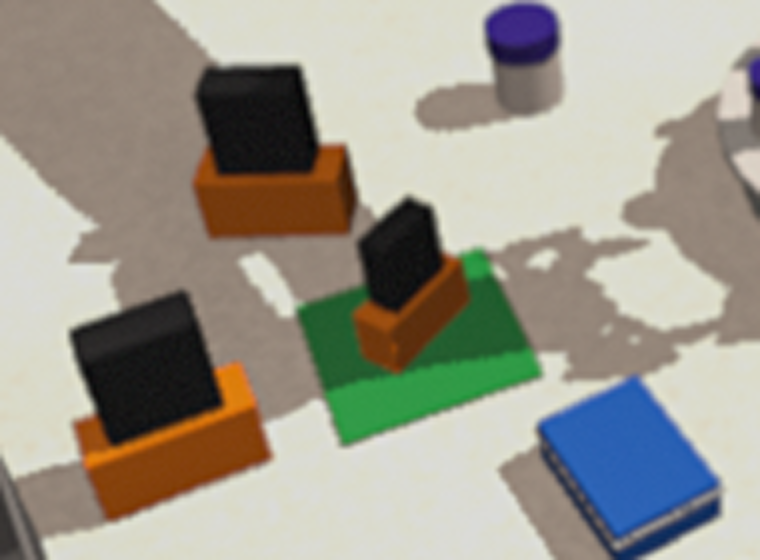

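The mat block at crop (415,280) measures 28x70 mm and is 100 mm tall including the mat, so it fits. The others at (270,150) and (170,400) are about 98 mm wide and 128 mm tall, so they are look-alikes. The axis is at (0.569, 0.002), the pan points at -40.6°, and the tray lies at +90°. I'll grip post_a at (0.589, 0.104) with the jaws closing along the tangent.

Emit:
carry_out --series '[{"tx": -0.48, "ty": 0.83, "tz": -0.3, "yaw": -0.46}, {"tx": -0.48, "ty": 0.83, "tz": -0.3, "yaw": -0.46}, {"tx": -0.48, "ty": 0.83, "tz": -0.3, "yaw": -0.46}, {"tx": -0.48, "ty": 0.83, "tz": -0.3, "yaw": -0.46}, {"tx": -0.48, "ty": 0.83, "tz": -0.3, "yaw": -0.46}]' --jaw 1

```text
time: 0.6
tool_pos: [0.5891, 0.1044, 0.1929]
tool_rot: [-2.417, -2.006, 0.001]
force: [0.7, -0.1, 1.1]
width: 0.999
grip_force: 0.0
```

Emit:
carry_out --series '[{"tz": -0.88}, {"tz": -0.88}, {"tz": -0.88}, {"tz": -0.88}, {"tz": -0.88}]'

```text
invalid input at $.series[0]: expected keys tx, ty, tz, yaw
```

Emit:
carry_out --series '[{}, {}, {}, {}, {}]' --jaw 0.15 --squeeze 25

```text
invalid input at $.series[0]: expected keys tx, ty, tz, yaw
```

Emit:
carry_out --series '[{"tx": 0, "ty": 0, "tz": -0.88, "yaw": 0}, {"tx": 0, "ty": 0, "tz": -0.88, "yaw": 0}, {"tx": 0, "ty": 0, "tz": -0.88, "yaw": 0}, {"tx": 0, "ty": 0, "tz": -0.88, "yaw": 0}, {"tx": 0, "ty": 0, "tz": -0.88, "yaw": 0}]'

```text
time: 1.1
tool_pos: [0.5895, 0.1037, 0.0824]
tool_rot: [-2.416, -2.008, 0.001]
force: [0.6, 0.4, -0.0]
width: 0.999
grip_force: 0.0
```

Emit:
carry_out --series '[{"tx": 0, "ty": 0, "tz": 0, "yaw": 0}, {"tx": 0, "ty": 0, "tz": 0, "yaw": 0}, {"tx": 0, "ty": 0, "tz": 0, "yaw": 0}, {"tx": 0, "ty": 0, "tz": 0, "yaw": 0}, {"tx": 0, "ty": 0, "tz": 0, "yaw": 0}]' --jaw 0 --squeeze 25

```text
time: 1.6
tool_pos: [0.5909, 0.1039, 0.0856]
tool_rot: [2.416, 2.007, 0.003]
force: [-1.8, 0.4, 4.3]
width: 0.27
grip_force: 25.9
```

```bash
python3 - <<'E'
import numpy as np
a=np.radians(77.9); st=[.03,.055]+[.072]*26; 
c=0;p=.104*np.array([np.cos(a),np.sin(a)])
for i,s in enumerate(st):
    a+=s;q=.104*np.array([np.cos(a),np.sin(a)]);d=np.round((q-p)/.025,2);p=p+d*.025
    print('{"tx": %.2f, "ty": %.2f, "tz": 0, "yaw": %.3f},'%(d[0],d[1],s/.08),'\n--%.1f'%np.degrees(a) if i%5==4 else '')
E
```

```text
{"tx": -0.12, "ty": 0.02, "tz": 0, "yaw": 0.375}, 
{"tx": -0.23, "ty": 0.04, "tz": 0, "yaw": 0.688}, 
{"tx": -0.30, "ty": 0.03, "tz": 0, "yaw": 0.900}, 
{"tx": -0.30, "ty": 0.00, "tz": 0, "yaw": 0.900}, 
{"tx": -0.30, "ty": -0.01, "tz": 0, "yaw": 0.900}, 
--95.1
{"tx": -0.29, "ty": -0.04, "tz": 0, "yaw": 0.900}, 
{"tx": -0.30, "ty": -0.06, "tz": 0, "yaw": 0.900}, 
{"tx": -0.28, "ty": -0.08, "tz": 0, "yaw": 0.900}, 
{"tx": -0.29, "ty": -0.10, "tz": 0, "yaw": 0.900}, 
{"tx": -0.27, "ty": -0.12, "tz": 0, "yaw": 0.900}, 
--115.8
{"tx": -0.27, "ty": -0.14, "tz": 0, "yaw": 0.900}, 
{"tx": -0.25, "ty": -0.16, "tz": 0, "yaw": 0.900}, 
{"tx": -0.24, "ty": -0.18, "tz": 0, "yaw": 0.900}, 
{"tx": -0.23, "ty": -0.19, "tz": 0, "yaw": 0.900}, 
{"tx": -0.21, "ty": -0.21, "tz": 0, "yaw": 0.900}, 
--136.4
{"tx": -0.20, "ty": -0.22, "tz": 0, "yaw": 0.900}, 
{"tx": -0.19, "ty": -0.24, "tz": 0, "yaw": 0.900}, 
{"tx": -0.16, "ty": -0.25, "tz": 0, "yaw": 0.900}, 
{"tx": -0.15, "ty": -0.26, "tz": 0, "yaw": 0.900}, 
{"tx": -0.12, "ty": -0.27, "tz": 0, "yaw": 0.900}, 
--157.0
{"tx": -0.11, "ty": -0.28, "tz": 0, "yaw": 0.900}, 
{"tx": -0.09, "ty": -0.29, "tz": 0, "yaw": 0.900}, 
{"tx": -0.06, "ty": -0.29, "tz": 0, "yaw": 0.900}, 
{"tx": -0.05, "ty": -0.30, "tz": 0, "yaw": 0.900}, 
{"tx": -0.02, "ty": -0.30, "tz": 0, "yaw": 0.900}, 
--177.7
{"tx": -0.00, "ty": -0.30, "tz": 0, "yaw": 0.900}, 
{"tx": 0.02, "ty": -0.30, "tz": 0, "yaw": 0.900}, 
{"tx": 0.04, "ty": -0.29, "tz": 0, "yaw": 0.900},
```

Emit:
carry_out --series '[{"tx": -0.12, "ty": 0.02, "tz": 0, "yaw": 0.375}, {"tx": -0.23, "ty": 0.04, "tz": 0, "yaw": 0.688}, {"tx": -0.3, "ty": 0.03, "tz": 0, "yaw": 0.9}, {"tx": -0.3, "ty": 0.0, "tz": 0, "yaw": 0.9}, {"tx": -0.3, "ty": -0.01, "tz": 0, "yaw": 0.9}]'

```text
time: 2.1
tool_pos: [0.5599, 0.1055, 0.0856]
tool_rot: [2.081, 2.349, 0.004]
force: [2.2, -2.0, 4.3]
width: 0.269
grip_force: 26.1
```

Emit:
carry_out --series '[{"tx": -0.29, "ty": -0.04, "tz": 0, "yaw": 0.9}, {"tx": -0.3, "ty": -0.06, "tz": 0, "yaw": 0.9}, {"tx": -0.28, "ty": -0.08, "tz": 0, "yaw": 0.9}, {"tx": -0.29, "ty": -0.1, "tz": 0, "yaw": 0.9}, {"tx": -0.27, "ty": -0.12, "tz": 0, "yaw": 0.9}]'

```text
time: 2.6
tool_pos: [0.5243, 0.0954, 0.0856]
tool_rot: [1.626, 2.683, 0.003]
force: [1.6, -2.5, 4.1]
width: 0.273
grip_force: 26.1
```

Forces are low and the post is tracking the arc, so I continue.

Emit:
carry_out --series '[{"tx": -0.27, "ty": -0.14, "tz": 0, "yaw": 0.9}, {"tx": -0.25, "ty": -0.16, "tz": 0, "yaw": 0.9}, {"tx": -0.24, "ty": -0.18, "tz": 0, "yaw": 0.9}, {"tx": -0.23, "ty": -0.19, "tz": 0, "yaw": 0.9}, {"tx": -0.21, "ty": -0.21, "tz": 0, "yaw": 0.9}]'

```text
time: 3.1
tool_pos: [0.4945, 0.0733, 0.0856]
tool_rot: [1.12, 2.93, 0.002]
force: [2.1, -2.2, 3.7]
width: 0.272
grip_force: 26.0
```

Emit:
carry_out --series '[{"tx": -0.2, "ty": -0.22, "tz": 0, "yaw": 0.9}, {"tx": -0.19, "ty": -0.24, "tz": 0, "yaw": 0.9}, {"tx": -0.16, "ty": -0.25, "tz": 0, "yaw": 0.9}, {"tx": -0.15, "ty": -0.26, "tz": 0, "yaw": 0.9}, {"tx": -0.12, "ty": -0.27, "tz": 0, "yaw": 0.9}]'

```text
time: 3.6
tool_pos: [0.4744, 0.0422, 0.0856]
tool_rot: [0.577, 3.082, 0.001]
force: [4.0, -1.7, 1.8]
width: 0.27
grip_force: 25.8
```

Emit:
carry_out --series '[{"tx": -0.11, "ty": -0.28, "tz": 0, "yaw": 0.9}, {"tx": -0.09, "ty": -0.29, "tz": 0, "yaw": 0.9}, {"tx": -0.06, "ty": -0.29, "tz": 0, "yaw": 0.9}, {"tx": -0.05, "ty": -0.3, "tz": 0, "yaw": 0.9}, {"tx": -0.02, "ty": -0.3, "tz": 0, "yaw": 0.9}]'

```text
time: 4.1
tool_pos: [0.4665, 0.0059, 0.0856]
tool_rot: [0.016, 3.135, 0.0]
force: [5.0, -0.1, 0.8]
width: 0.269
grip_force: 25.7
```

Emit:
carry_out --series '[{"tx": 0.0, "ty": -0.3, "tz": 0, "yaw": 0.9}, {"tx": 0.02, "ty": -0.3, "tz": 0, "yaw": 0.9}, {"tx": 0.04, "ty": -0.29, "tz": 0, "yaw": 0.9}, {"tx": 0.04, "ty": -0.2, "tz": 0, "yaw": 0.6}, {"tx": 0.0, "ty": 0.0, "tz": 0, "yaw": 0.0}]'

```text
time: 4.6
tool_pos: [0.4693, -0.0217, 0.0856]
tool_rot: [-0.393, 3.11, -0.003]
force: [5.3, -1.2, 0.8]
width: 0.272
grip_force: 25.8
```

Emit:
carry_out --series '[{"tx": 0.03, "ty": -0.115, "tz": 0, "yaw": 0.35}, {"tx": 0.03, "ty": -0.115, "tz": 0, "yaw": 0.35}, {"tx": 0.03, "ty": -0.11, "tz": 0, "yaw": 0.35}, {"tx": 0.035, "ty": -0.11, "tz": 0, "yaw": 0.35}, {"tx": 0.04, "ty": -0.11, "tz": 0, "yaw": 0.35}]'

```text
time: 5.1
tool_pos: [0.4734, -0.0349, 0.0856]
tool_rot: [-0.61, 3.075, -0.001]
force: [6.2, 2.5, 1.3]
width: 0.272
grip_force: 25.8
```

Emit:
carry_out --series '[{"tx": 0.025, "ty": -0.065, "tz": 0, "yaw": 0.22}, {"tx": 0.025, "ty": -0.065, "tz": 0, "yaw": 0.22}, {"tx": 0.028, "ty": -0.065, "tz": 0, "yaw": 0.22}, {"tx": 0.028, "ty": -0.065, "tz": 0, "yaw": 0.22}, {"tx": 0, "ty": 0, "tz": 0, "yaw": 0}]'

```text
time: 5.6
tool_pos: [0.4766, -0.0424, 0.0856]
tool_rot: [-0.718, 3.05, -0.006]
force: [8.1, -2.1, -1.0]
width: 0.276
grip_force: 25.7
```

Emit:
carry_out --series '[{"tx": 0.03, "ty": -0.062, "tz": 0, "yaw": 0.22}, {"tx": 0, "ty": 0, "tz": 0, "yaw": 0}]'

```text
time: 5.8
tool_pos: [0.4775, -0.0442, 0.0856]
tool_rot: [-0.745, 3.044, -0.007]
force: [8.8, -3.7, -1.7]
width: 0.274
grip_force: 25.8
```

Emit:
carry_out --series '[{"tx": 0.03, "ty": -0.06, "tz": 0, "yaw": 0.22}, {"tx": 0, "ty": 0, "tz": 0, "yaw": 0}]'

```text
time: 6.0
tool_pos: [0.4781, -0.0453, 0.0856]
tool_rot: [-0.77, 3.038, -0.005]
force: [9.0, -2.0, 0.2]
width: 0.27
grip_force: 25.7
```

The detent is pulling the table forward, so I release here and let it draw in.

Emit:
carry_out --series '[{"tx": 0, "ty": 0, "tz": 0, "yaw": 0}, {"tx": 0, "ty": 0, "tz": 0, "yaw": 0}, {"tx": 0, "ty": 0, "tz": 0, "yaw": 0}, {"tx": 0, "ty": 0, "tz": 0, "yaw": 0}]' --jaw 1

```text
time: 6.4
tool_pos: [0.4746, -0.0445, 0.0835]
tool_rot: [0.771, -3.045, -0.0]
force: [-0.1, 0.5, -1.0]
width: 0.934
grip_force: 0.0
```

Emit:
carry_out --series '[{"tx": 0, "ty": 0, "tz": 0.9, "yaw": 0}, {"tx": 0, "ty": 0, "tz": 1, "yaw": 0}, {"tx": 0, "ty": 0, "tz": 1, "yaw": 0}, {"tx": 0, "ty": -0.3, "tz": 1, "yaw": 0}, {"tx": 0, "ty": -0.6, "tz": 1, "yaw": -0.5}]'

```text
time: 6.9
tool_pos: [0.4747, -0.0666, 0.2071]
tool_rot: [0.711, -3.06, -0.001]
force: [0.4, -0.6, 0.2]
width: 0.999
grip_force: 0.0
```

Emit:
carry_out --series '[{"tx": 0, "ty": -1, "tz": 0.5, "yaw": -1}, {"tx": 0, "ty": -1, "tz": 0, "yaw": -1}, {"tx": 0, "ty": -1, "tz": 0, "yaw": -1}, {"tx": 0, "ty": -1, "tz": 0, "yaw": -1}, {"tx": 0, "ty": -1, "tz": 0, "yaw": -1}]'

```text
time: 7.4
tool_pos: [0.4747, -0.1929, 0.2186]
tool_rot: [0.083, -3.14, -0.0]
force: [0.1, -0.2, 0.0]
width: 1.0
grip_force: 0.0
```

```bash
cat > tab.py <<'E'
from h import *
import sys
tag=sys.argv[1]
for n in('scene','side'):
    im,d,m=grab(n);P=cloud(d,m);np.savez(n+'.npz',im=im,d=d,P=P)
    hsv=cv2.cvtColor(im,cv2.COLOR_RGB2HSV);H,S,V=[hsv[...,i].astype(int) for i in range(3)];X,Y,Z=P[...,0],P[...,1],P[...,2]
    R=np.hypot(X-.569,Y-.002)
    for nm,mk in dict(cap=(Z>.1)&(Z<.114)&(R<.13)&(S>70)&(H>95)&(H<140),post=(Z>.11)&(Z<.121)&(R<.13)&(V<70),wall=(Z>.075)&(Z<.09)&(R<.18)&(S>60)&(H>95)&(H<130)).items():
        k,l,s,c=cv2.connectedComponentsWithStats(mk.astype(np.uint8))
        for i in range(1,k):
            if s[i][4]>12:
                r=cv2.minAreaRect(P[l==i][:,:2].astype(np.float32));print(n,nm,s[i][4],np.round(r[0],4),np.round(r[1],3),round(r[2],1),'ang %.1f'%np.degrees(np.arctan2(r[0][1]-.002,r[0][0]-.569)))
    save(f'{tag}_{n}.png',cv2.resize(im,(800,600)))
print(bot.read_state()['time'])
E
python3 tab.py a
```

```text
scene cap 99 [0.4818 0.0428] [0.032 0.043] 55.4 ang 154.9
scene cap 120 [ 0.57   -0.0994] [0.033 0.038] 29.2 ang -89.4
scene cap 134 [0.6666 0.0342] [0.037 0.038] 51.7 ang 18.3
scene post 34 [ 0.4821 -0.0485] [0.017 0.018] 58.0 ang -149.8
scene post 43 [ 0.6621 -0.0568] [0.018 0.017] 73.2 ang -32.3
scene wall 238 [0.5757 0.0944] [0.14  0.095] 87.6 ang 85.9
side cap 62 [0.6636 0.0328] [0.037 0.03 ] 42.5 ang 18.0
side cap 59 [0.4767 0.0434] [0.035 0.036] 35.7 ang 155.8
side post 17 [ 0.6537 -0.0544] [0.016 0.017] 62.0 ang -33.7
side wall 16 [0.5269 0.0748] [0.065 0.004] 87.2 ang 120.1
7.5
```

View pics/a_scene.png

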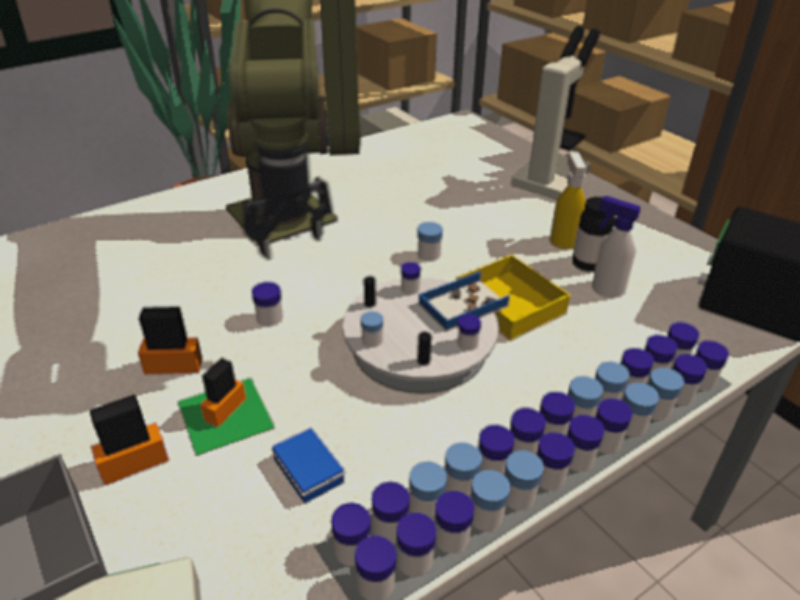

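```bash
python3 - <<'E'
from h import *
# table angle from scene wall: colour mask lines, plus cap centroids, before/after not available; time-median of 4 frames
res=[]
for n in('scene','side'):
  for k in range(4):
    im,d,m=grab(n);P=cloud(d,m);hsv=cv2.cvtColor(im,cv2.COLOR_RGB2HSV);H,S=hsv[...,0],hsv[...,1];X,Y,Z=P[...,0],P[...,1],P[...,2]
    g=lambda x,y:(lambda Q:(Q.max(0)+Q.min(0))[:2]/2)(P[(np.hypot(X-x,Y-y)<.03)&(Z>.105)&(Z<.114)&(S>60)&(H>95)&(H<140)])
    try:
      a,b=g(.479,.043),g(.665,.0335); c=g(.57,-.099) if n=='scene' else [0,0]
      t=np.degrees(np.arctan2(*(b-a)[::-1]))+90; mid=(a+b)/2
      print(n,t.round(2),np.linalg.norm(b-a).round(4), np.degrees(np.arctan2(*(mid-c)[::-1])).round(2))
    except Exception as e: print(e)
E
```

```text
scene 88.02 0.1841 87.76
scene 87.15 0.1852 88.02
scene 87.58 0.1841 87.9
scene 87.26 0.1833 87.5
side 87.29 0.1856 3.96
side 86.83 0.187 3.9
side 87.64 0.1837 3.85
side 87.54 0.1838 4.0
```

The pan now points at the tray (pan about (465,295), chips still inside), at roughly 87.4°. I regrip post_a and feel the stiffness to confirm the click.

Emit:
carry_out --series '[{"tx": 0, "ty": 1, "tz": 0, "yaw": 1}, {"tx": 0, "ty": 1, "tz": 0, "yaw": 1}, {"tx": 0, "ty": 1, "tz": 0, "yaw": 1}, {"tx": 0, "ty": 1, "tz": 0, "yaw": 1}, {"tx": 0, "ty": 1, "tz": -0.5, "yaw": 1}]'

```text
time: 8.4
tool_pos: [0.4761, -0.066, 0.2083]
tool_rot: [-0.715, 3.055, -0.003]
force: [0.1, -0.7, -0.2]
width: 1.001
grip_force: 0.0
```

Emit:
carry_out --series '[{"tx": 0, "ty": 0.6, "tz": -0.9, "yaw": 0.5}, {"tx": 0, "ty": 0.3, "tz": -1, "yaw": 0}, {"tx": 0, "ty": 0, "tz": -1, "yaw": 0}, {"tx": 0, "ty": 0, "tz": -1, "yaw": 0}, {"tx": 0, "ty": 0, "tz": -1, "yaw": 0}]'

```text
time: 8.9
tool_pos: [0.475, -0.0439, 0.0831]
tool_rot: [-0.773, 3.044, -0.0]
force: [0.4, -0.1, -0.7]
width: 0.999
grip_force: 0.0
```

Emit:
carry_out --series '[{"tx": 0, "ty": 0, "tz": 0, "yaw": 0}, {"tx": 0, "ty": 0, "tz": 0, "yaw": 0}, {"tx": 0, "ty": 0, "tz": 0, "yaw": 0}, {"tx": 0, "ty": 0, "tz": 0, "yaw": 0}, {"tx": 0, "ty": 0, "tz": 0, "yaw": 0}]' --jaw 0 --squeeze 20

```text
time: 9.4
tool_pos: [0.4768, -0.0458, 0.086]
tool_rot: [-0.771, 3.042, -0.006]
force: [0.7, -4.4, 2.6]
width: 0.274
grip_force: 22.0
```

Emit:
carry_out --series '[{"tx": 0.03, "ty": -0.06, "tz": 0, "yaw": 0.22}, {"tx": 0, "ty": 0, "tz": 0, "yaw": 0}]'

```text
time: 9.6
tool_pos: [0.4772, -0.0465, 0.0859]
tool_rot: [-0.797, 3.036, -0.002]
force: [-1.0, -0.8, 5.5]
width: 0.277
grip_force: 22.3
```

The command moved about 1.7 mm but the post only about 0.8 mm, and the force went from +4 N to 0. That means the table is held stiffly in its slot. I release here and move over to the scraper.

Emit:
carry_out --series '[{"tx": 0, "ty": 0, "tz": 0, "yaw": 0}, {"tx": 0, "ty": 0, "tz": 0, "yaw": 0}, {"tx": 0, "ty": 0, "tz": 0, "yaw": 0}, {"tx": 0, "ty": 0, "tz": 0, "yaw": 0}]' --jaw 1

```text
time: 10.0
tool_pos: [0.4754, -0.0459, 0.0834]
tool_rot: [0.798, -3.038, -0.001]
force: [-0.6, -0.3, -0.8]
width: 0.934
grip_force: 0.0
```

Emit:
carry_out --series '[{"tx": 0, "ty": 0, "tz": 1, "yaw": 0}, {"tx": 0, "ty": 0, "tz": 1, "yaw": 0}, {"tx": 0, "ty": 0, "tz": 1, "yaw": 0}, {"tx": 0, "ty": -0.3, "tz": 1, "yaw": 0}, {"tx": 0, "ty": -0.6, "tz": 1, "yaw": -0.5}]'

```text
time: 10.5
tool_pos: [0.4755, -0.0681, 0.2095]
tool_rot: [0.738, -3.053, -0.001]
force: [-0.1, -0.3, 0.0]
width: 0.996
grip_force: 0.0
```

Emit:
carry_out --series '[{"tx": 0.2, "ty": -1, "tz": 0, "yaw": -1}, {"tx": 0.2, "ty": -1, "tz": 0, "yaw": -1}, {"tx": 0.2, "ty": -1, "tz": 0, "yaw": -1}, {"tx": 0.2, "ty": -1, "tz": 0, "yaw": -1}, {"tx": 0.2, "ty": -1, "tz": 0, "yaw": -1}]'

```text
time: 11.0
tool_pos: [0.5007, -0.1944, 0.2085]
tool_rot: [0.11, -3.139, -0.001]
force: [0.5, -0.1, -0.2]
width: 1.002
grip_force: 0.0
```

Emit:
carry_out --series '[{"tx": 0.2, "ty": -1, "tz": 0, "yaw": -1}, {"tx": 0.2, "ty": -1, "tz": 0, "yaw": -1}, {"tx": 0.2, "ty": -1, "tz": 0, "yaw": -1}, {"tx": 0.2, "ty": -1, "tz": 0, "yaw": -1}, {"tx": 0.2, "ty": -1, "tz": 0, "yaw": -1}]'

```text
time: 11.5
tool_pos: [0.5258, -0.3194, 0.2083]
tool_rot: [-0.515, -3.098, -0.001]
force: [0.2, -0.1, 0.9]
width: 1.005
grip_force: 0.0
```

Emit:
carry_out --series '[{"tx": 0.01, "ty": -0.17, "tz": 0, "yaw": -0.975}, {"tx": 0.01, "ty": -0.17, "tz": 0, "yaw": -0.975}, {"tx": 0.01, "ty": -0.17, "tz": 0, "yaw": -0.975}, {"tx": 0.01, "ty": -0.17, "tz": 0, "yaw": -0.975}, {"tx": 0.01, "ty": -0.17, "tz": 0, "yaw": -0.975}]'

```text
time: 12.0
tool_pos: [0.5269, -0.3398, 0.2083]
tool_rot: [-1.106, -2.94, -0.001]
force: [0.9, 0.2, 0.5]
width: 0.998
grip_force: 0.0
```

Emit:
carry_out --series '[{"tx": 0.01, "ty": -0.17, "tz": 0, "yaw": -0.975}, {"tx": 0.01, "ty": -0.17, "tz": 0, "yaw": -0.975}, {"tx": 0.01, "ty": -0.17, "tz": 0, "yaw": -0.975}, {"tx": 0.01, "ty": -0.17, "tz": 0, "yaw": -0.975}, {"tx": 0.01, "ty": -0.17, "tz": 0, "yaw": -0.975}]'

```text
time: 12.5
tool_pos: [0.5282, -0.361, 0.2083]
tool_rot: [-1.654, -2.67, -0.0]
force: [-0.3, 0.3, 0.5]
width: 0.998
grip_force: 0.0
```

```bash
python3 - <<'E'
from h import *
im,d,m=grab('wrist');P=cloud(d,m);hsv=cv2.cvtColor(im,cv2.COLOR_RGB2HSV);H,S,V=[hsv[...,i].astype(int) for i in range(3)];X,Y,Z=P[...,0],P[...,1],P[...,2]
reg=np.hypot(X-.529,Y+.3625)<.06
for nm,mk in dict(grip=reg&(V<80)&(Z>.09)&(Z<.11),block=reg&(H<16)&(S>130)&(Z>.034)&(Z<.052)).items():
    Q=P[mk]; print(nm,len(Q))
    if len(Q)>10:
        r=cv2.minAreaRect(Q[:,:2].astype(np.float32));print(np.round(r[0],4),np.round(r[1],4),r[2],np.median(Q[:,2]))
s=bot.read_state();print(np.round(s['tool_pos'],4),np.round(s['tool_rot'],3),s['time'],np.round(s['joint_positions'],2))
save('w1.png',im)
E
```

```text
grip 1618
[ 0.5276 -0.3611] [0.0239 0.0495] 27.941913604736328 0.0999063076961989
block 357
[ 0.5151 -0.3376] [0.0278 0.0191] 26.013174057006836 0.04500008201862271
[ 0.5281 -0.3616  0.2083] [-1.658 -2.668  0.   ] 12.55 [-0.68  0.12  1.7  -0.    1.33 -1.14]
```

Emit:
carry_out --series '[{"tx": 0, "ty": 0, "tz": -0.98, "yaw": 0.2}, {"tx": 0, "ty": 0, "tz": -0.98, "yaw": 0}, {"tx": 0, "ty": 0, "tz": -0.98, "yaw": 0}, {"tx": 0, "ty": 0, "tz": -0.98, "yaw": 0}, {"tx": 0, "ty": 0, "tz": -0.98, "yaw": 0}]'

```text
time: 13.05
tool_pos: [0.5281, -0.3608, 0.0851]
tool_rot: [-1.627, -2.687, -0.0]
force: [0.2, 0.2, 0.3]
width: 0.998
grip_force: 0.0
```

Emit:
carry_out --series '[{"tx": 0, "ty": 0, "tz": -0.98, "yaw": 0}, {"tx": 0, "ty": 0, "tz": 0, "yaw": 0}]'

```text
time: 13.25
tool_pos: [0.5256, -0.3587, 0.057]
tool_rot: [-1.623, -2.679, -0.002]
force: [-1.4, 0.1, -1.5]
width: 0.996
grip_force: 0.0
```

Emit:
carry_out --series '[{"tx": 0, "ty": 0, "tz": 0, "yaw": 0}, {"tx": 0, "ty": 0, "tz": 0, "yaw": 0}, {"tx": 0, "ty": 0, "tz": 0, "yaw": 0}, {"tx": 0, "ty": 0, "tz": 0, "yaw": 0}, {"tx": 0, "ty": 0, "tz": 0, "yaw": 0}]' --jaw 0 --squeeze 60

```text
time: 13.75
tool_pos: [0.5289, -0.3617, 0.0633]
tool_rot: [1.628, 2.684, -0.001]
force: [-0.1, -0.3, 3.3]
width: 0.271
grip_force: 59.4
```

Emit:
carry_out --series '[{"tx": 0, "ty": 0, "tz": 0.6, "yaw": 0}, {"tx": 0, "ty": 0, "tz": 1, "yaw": 0}, {"tx": 0, "ty": 0, "tz": 1, "yaw": 0}, {"tx": 0, "ty": 0, "tz": 1, "yaw": 0}, {"tx": 0, "ty": 0, "tz": 1, "yaw": 0}]'

```text
time: 14.25
tool_pos: [0.528, -0.3609, 0.1785]
tool_rot: [-1.629, -2.686, -0.0]
force: [-0.5, 0.2, -1.0]
width: 0.273
grip_force: 58.8
```

Emit:
carry_out --series '[{"tx": 0.1, "ty": 0.96, "tz": 1, "yaw": 0.77}, {"tx": 0.1, "ty": 0.96, "tz": 0.3, "yaw": 0.77}, {"tx": 0.1, "ty": 0.96, "tz": 0, "yaw": 0.77}, {"tx": 0.1, "ty": 0.96, "tz": 0, "yaw": 0.77}, {"tx": 0.1, "ty": 0.96, "tz": 0, "yaw": 0.77}]'

```text
time: 14.75
tool_pos: [0.5406, -0.24, 0.2101]
tool_rot: [1.194, 2.905, 0.0]
force: [-0.4, 0.6, -1.3]
width: 0.271
grip_force: 59.0
```

Emit:
carry_out --series '[{"tx": 0.1, "ty": 0.96, "tz": 0, "yaw": 0.77}, {"tx": 0.1, "ty": 0.96, "tz": 0, "yaw": 0.77}, {"tx": 0.1, "ty": 0.96, "tz": 0, "yaw": 0.77}, {"tx": 0.1, "ty": 0.96, "tz": 0, "yaw": 0.77}, {"tx": 0.1, "ty": 0.96, "tz": 0, "yaw": 0.77}]'

```text
time: 15.25
tool_pos: [0.553, -0.12, 0.2099]
tool_rot: [0.735, 3.054, 0.0]
force: [0.2, 0.1, -1.1]
width: 0.272
grip_force: 59.0
```

Emit:
carry_out --series '[{"tx": 0.1, "ty": 0.96, "tz": 0, "yaw": 0.77}, {"tx": 0.1, "ty": 0.96, "tz": 0, "yaw": 0.77}, {"tx": 0.1, "ty": 0.96, "tz": 0, "yaw": 0.77}, {"tx": 0.1, "ty": 0.96, "tz": 0, "yaw": 0.77}, {"tx": 0.1, "ty": 0.96, "tz": 0, "yaw": 0.77}]'

```text
time: 15.75
tool_pos: [0.5655, -0.0, 0.21]
tool_rot: [0.257, 3.131, 0.0]
force: [0.8, -0.4, -1.7]
width: 0.273
grip_force: 59.0
```

Emit:
carry_out --series '[{"tx": 0.1, "ty": 0.96, "tz": 0, "yaw": 0.77}, {"tx": 0.1, "ty": 0.9, "tz": 0, "yaw": 0.77}, {"tx": 0, "ty": 0, "tz": 0, "yaw": 0}, {"tx": 0, "ty": 0, "tz": 0, "yaw": 0}]'

```text
time: 16.15
tool_pos: [0.5706, 0.0456, 0.2097]
tool_rot: [0.067, 3.141, -0.001]
force: [0.3, -0.8, -2.1]
width: 0.27
grip_force: 59.1
```

```bash
cat > pan.py <<'E'
from h import *
import sys
s=bot.read_state();print(np.round(s['tool_pos'],4),np.round(s['tool_rot'],3),s['time'],s['grip_force'])
t=np.radians(87.4);u=np.array([np.cos(t),np.sin(t)]);v=np.array([-u[1],u[0]])
for n in('wrist','scene','side'):
    im,d,m=grab(n);P=cloud(d,m);np.savez(n+'.npz',im=im,d=d,P=P);hsv=cv2.cvtColor(im,cv2.COLOR_RGB2HSV);H,S,V=[hsv[...,i].astype(int) for i in range(3)]
    Q=P[...,:2]-[.57,.001];a=Q@u;b=Q@v;Z=P[...,2]
    mk=(a>.0)&(a<.17)&(abs(b)<.06)&(Z>.074)&(Z<.09)&(H>95)&(H<130)&(S>80)
    for nm,k in dict(wl=mk&(b>.03)&(a>.05),wr=mk&(b<-.03)&(a>.05),wi=mk&(abs(b)<.03)&(a<.05)).items():
        if k.sum()>15:
            A,B=a[k],b[k]
            f=np.polyfit(A,B,1) if nm!='wi' else np.polyfit(B,A,1)
            print(n,nm,k.sum(),'a',np.percentile(A,[2,98]).round(3),'b',np.percentile(B,[2,50,98]).round(4),'slope deg %.2f'%np.degrees(f[0]))
    k=(a>.03)&(a<.165)&(abs(b)<.041)&(Z>.0625)&(Z<.08)&~((H>90)&(H<130)&(S>80))
    if k.sum()>5: print(n,'chips',k.sum(),'a',np.percentile(a[k],[1,50,99]).round(3),'b',np.percentile(b[k],[1,99]).round(3))
    g=(Z>.1)&(H<16)&(S>130)&(a<.2)&(a>-.1)&(abs(b)<.1)
    if g.sum()>20: r=cv2.minAreaRect(Q[g].astype(np.float32));print(n,'scraper',g.sum(),'a',np.percentile(a[g],[1,99]).round(3),'b',np.percentile(b[g],[1,99]).round(3),'z',np.percentile(Z[g],[1,99]).round(3),r[2])
    save(f'p{sys.argv[1]}_{n}.png',im)
E
python3 pan.py 1
```

```text
[0.5706 0.0456 0.2097] [ 6.700e-02  3.141e+00 -1.000e-03] 16.15 59.07164454460144
wrist wl 507 a [0.052 0.161] b [0.0436 0.0451 0.0466] slope deg 0.28
wrist wr 468 a [0.077 0.164] b [-0.045  -0.0425 -0.041 ] slope deg -0.32
wrist chips 1927 a [0.085 0.118 0.153] b [-0.041  0.036]
wrist scraper 1458 a [0.03  0.058] b [0.017 0.039] z [0.189 0.304] 47.07257080078125
scene wl 62 a [0.054 0.164] b [0.0394 0.0426 0.0458] slope deg 0.76
scene wr 76 a [0.053 0.161] b [-0.0478 -0.0454 -0.042 ] slope deg 0.23
scene wi 41 a [0.024 0.028] b [-0.0282  0.0002  0.0276] slope deg 0.57
scene chips 152 a [0.054 0.116 0.162] b [-0.029  0.041]
scene scraper 321 a [0.026 0.056] b [-0.038  0.032] z [0.155 0.2  ] 2.3001396656036377
side chips 149 a [0.03  0.092 0.159] b [-0.041  0.038]
side scraper 27 a [0.027 0.055] b [-0.03  0.04] z [0.188 0.197] 87.0647201538086
```

Emit:
carry_out --series '[{"tx": 0.06, "ty": 0.34, "tz": -0.3, "yaw": 0}, {"tx": 0, "ty": 0, "tz": -0.9, "yaw": 0}, {"tx": 0, "ty": 0, "tz": -0.9, "yaw": 0}, {"tx": 0, "ty": 0, "tz": -0.4, "yaw": 0}, {"tx": 0, "ty": 0, "tz": 0, "yaw": 0}]'

```text
time: 16.8
tool_pos: [0.5708, 0.0539, 0.1443]
tool_rot: [-0.069, -3.136, 0.0]
force: [-0.6, -0.1, -2.0]
width: 0.276
grip_force: 59.2
```

```bash
python3 pan.py 2; python3 - <<'E'
import cv2
a=cv2.imread('pics/p2_wrist.png');b=cv2.imread('pics/p2_scene.png')[140:260,220:380]
b=cv2.resize(b,(512,384),interpolation=cv2.INTER_CUBIC)
c=cv2.hconcat([a,b]);cv2.imwrite('pics/p2.png',cv2.resize(c,(800,300),interpolation=cv2.INTER_AREA))
E
```

```text
[0.5708 0.0539 0.1443] [-0.069 -3.136  0.   ] 16.8 59.19707715511322
wrist wl 1066 a [0.053 0.162] b [0.0426 0.0446 0.0464] slope deg 0.24
wrist wr 770 a [0.101 0.165] b [-0.0454 -0.0421 -0.0407] slope deg -0.23
wrist wi 320 a [0.027 0.03 ] b [-0.0143  0.0065  0.0291] slope deg -0.63
wrist chips 3153 a [0.03  0.115 0.158] b [-0.041  0.037]
wrist scraper 1573 a [0.038 0.067] b [0.019 0.039] z [0.113 0.169] 8.761570930480957
scene wl 35 a [0.115 0.165] b [0.0399 0.0432 0.0452] slope deg 1.69
scene wr 76 a [0.058 0.162] b [-0.0484 -0.0452 -0.0422] slope deg 0.26
scene wi 33 a [0.023 0.028] b [-0.0283  0.0003  0.0286] slope deg 0.15
scene chips 125 a [0.046 0.127 0.159] b [-0.037  0.041]
scene scraper 252 a [0.035 0.065] b [-0.039  0.028] z [0.101 0.137] 1.9656926393508911
side chips 90 a [0.03  0.105 0.165] b [-0.037  0.037]
side scraper 28 a [0.039 0.064] b [-0.031  0.038] z [0.124 0.134] 78.42576599121094
```

View pics/p2.png

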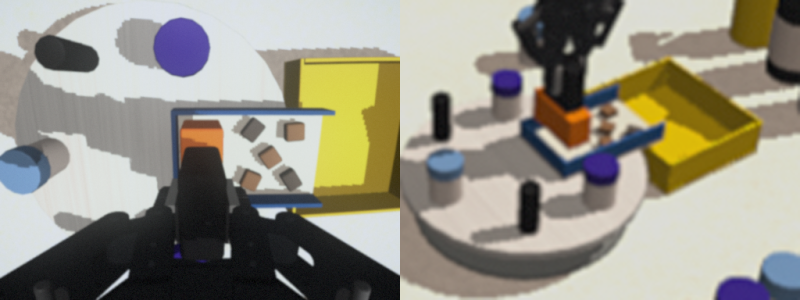

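Emit:
carry_out --series '[{"tx": 0.03, "ty": 0, "tz": -0.2, "yaw": 0}, {"tx": 0, "ty": 0, "tz": -0.3, "yaw": 0}, {"tx": 0, "ty": 0, "tz": -0.3, "yaw": 0}, {"tx": 0, "ty": 0, "tz": -0.12, "yaw": 0}, {"tx": 0, "ty": 0, "tz": 0, "yaw": 0}]'

```text
time: 17.45
tool_pos: [0.5723, 0.0539, 0.1227]
tool_rot: [-0.068, -3.139, 0.0]
force: [0.5, -0.4, -1.5]
width: 0.273
grip_force: 59.2
```

Emit:
carry_out --series '[{"tx": 0, "ty": 0, "tz": -0.06, "yaw": 0}, {"tx": 0, "ty": 0, "tz": -0.05, "yaw": 0}, {"tx": 0, "ty": 0, "tz": 0, "yaw": 0}]'

```text
time: 17.75
tool_pos: [0.5731, 0.0539, 0.1211]
tool_rot: [0.068, 3.141, -0.0]
force: [0.4, 0.3, -0.7]
width: 0.275
grip_force: 59.2
```

Emit:
carry_out --series '[{"tx": 0.005, "ty": 0.2, "tz": 0, "yaw": 0}, {"tx": 0.01, "ty": 0.24, "tz": 0, "yaw": 0}, {"tx": 0.01, "ty": 0.24, "tz": 0, "yaw": 0}, {"tx": 0.01, "ty": 0.24, "tz": 0, "yaw": 0}, {"tx": 0.01, "ty": 0.24, "tz": 0, "yaw": 0}]'

```text
time: 18.25
tool_pos: [0.5742, 0.0836, 0.1211]
tool_rot: [0.068, 3.141, -0.0]
force: [-0.3, -0.0, -1.8]
width: 0.271
grip_force: 59.1
```

Emit:
carry_out --series '[{"tx": 0.01, "ty": 0.24, "tz": 0, "yaw": 0}, {"tx": 0.01, "ty": 0.24, "tz": 0, "yaw": 0}, {"tx": 0.01, "ty": 0.24, "tz": 0, "yaw": 0}, {"tx": 0.01, "ty": 0.24, "tz": 0, "yaw": 0}, {"tx": 0.01, "ty": 0.24, "tz": 0, "yaw": 0}]'

```text
time: 18.75
tool_pos: [0.5754, 0.1133, 0.1211]
tool_rot: [-0.068, -3.141, 0.0]
force: [0.4, -0.7, -0.2]
width: 0.271
grip_force: 59.1
```

Emit:
carry_out --series '[{"tx": 0.01, "ty": 0.22, "tz": 0, "yaw": 0}, {"tx": 0.01, "ty": 0.22, "tz": 0, "yaw": 0}, {"tx": 0.01, "ty": 0.22, "tz": 0, "yaw": 0}, {"tx": 0.01, "ty": 0.22, "tz": 0, "yaw": 0}, {"tx": 0.01, "ty": 0.22, "tz": 0, "yaw": 0}]'

```text
time: 19.25
tool_pos: [0.5767, 0.1409, 0.1211]
tool_rot: [-0.068, -3.141, -0.0]
force: [0.3, -1.2, -0.6]
width: 0.274
grip_force: 59.1
```

Emit:
carry_out --series '[{"tx": 0.01, "ty": 0.22, "tz": 0, "yaw": 0}, {"tx": 0.01, "ty": 0.22, "tz": 0, "yaw": 0}, {"tx": 0.01, "ty": 0.22, "tz": 0, "yaw": 0}, {"tx": 0.01, "ty": 0.22, "tz": 0, "yaw": 0}, {"tx": 0, "ty": 0, "tz": 0, "yaw": 0}]'

```text
time: 19.75
tool_pos: [0.5776, 0.1631, 0.121]
tool_rot: [-0.067, -3.141, -0.0]
force: [0.5, -0.8, -1.7]
width: 0.274
grip_force: 59.1
```

```bash
python3 pan.py 3; python3 - <<'E'
import cv2
a=cv2.imread('pics/p3_wrist.png');b=cv2.imread('pics/p3_scene.png')[140:260,220:380]
b=cv2.resize(b,(512,384),interpolation=cv2.INTER_CUBIC)
c=cv2.hconcat([a,b]);cv2.imwrite('pics/p3.png',cv2.resize(c,(800,300),interpolation=cv2.INTER_AREA))
E
```

```text
[0.5776 0.1631 0.121 ] [-0.067 -3.141 -0.   ] 19.75 59.14337396621704
wrist wl 1302 a [0.053 0.164] b [0.043  0.045  0.0465] slope deg 0.15
wrist wr 548 a [0.051 0.112] b [-0.0451 -0.0421 -0.041 ] slope deg 0.47
wrist wi 956 a [0.027 0.031] b [-0.0288 -0.0044  0.0285] slope deg -0.91
wrist chips 673 a [0.03  0.031 0.164] b [-0.041  0.039]
wrist scraper 1316 a [0.148 0.176] b [0.017 0.037] z [0.101 0.151] 23.984098434448242
scene wl 62 a [0.052 0.149] b [0.0388 0.0422 0.0455] slope deg 1.24
scene wr 76 a [0.056 0.163] b [-0.0484 -0.0454 -0.0419] slope deg 0.86
scene wi 44 a [0.023 0.029] b [-0.0251  0.0027  0.0296] slope deg -1.06
scene chips 103 a [0.049 0.145 0.16 ] b [-0.037  0.041]
scene scraper 91 a [0.144 0.172] b [-0.039  0.028] z [0.1   0.111] 16.325838088989258
side chips 178 a [0.03  0.115 0.161] b [-0.041  0.039]
```

View pics/p3.png

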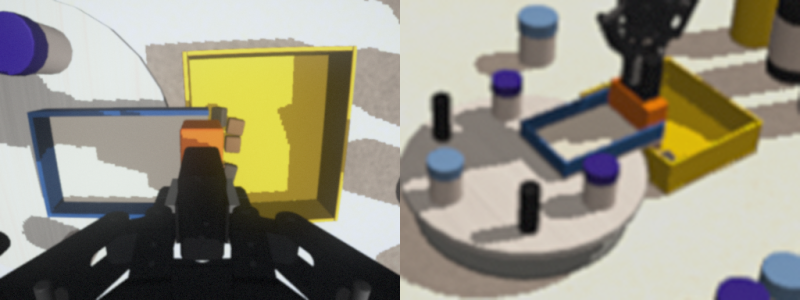

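Emit:
carry_out --series '[{"tx": 0.01, "ty": 0.2, "tz": 0, "yaw": 0}, {"tx": 0.01, "ty": 0.2, "tz": 0, "yaw": 0}, {"tx": 0.01, "ty": 0.2, "tz": 0, "yaw": 0}, {"tx": 0, "ty": 0, "tz": 0, "yaw": 0}, {"tx": 0, "ty": 0, "tz": 0, "yaw": 0}]'

```text
time: 20.4
tool_pos: [0.5784, 0.1776, 0.121]
tool_rot: [-0.067, -3.141, 0.0]
force: [-0.6, 0.7, -1.8]
width: 0.272
grip_force: 59.1
```

Emit:
carry_out --series '[{"tx": 0, "ty": 0, "tz": 0.8, "yaw": 0}, {"tx": 0, "ty": 0, "tz": 1, "yaw": 0}, {"tx": 0, "ty": 0, "tz": 1, "yaw": 0}, {"tx": 0, "ty": 0, "tz": 0.7, "yaw": 0}, {"tx": 0, "ty": -1, "tz": 0, "yaw": 0}]'

```text
time: 20.9
tool_pos: [0.5802, 0.1542, 0.2127]
tool_rot: [0.063, 3.135, 0.003]
force: [0.2, -0.2, -2.1]
width: 0.268
grip_force: 59.1
```

Emit:
carry_out --series '[{"tx": 0, "ty": -1, "tz": 0, "yaw": 0}, {"tx": 0, "ty": -1, "tz": 0, "yaw": 0}, {"tx": 0, "ty": -1, "tz": 0, "yaw": 0}, {"tx": 0, "ty": -1, "tz": 0, "yaw": 0}, {"tx": 0, "ty": 0, "tz": 0, "yaw": 0}]'

```text
time: 21.4
tool_pos: [0.5782, 0.05, 0.2084]
tool_rot: [-0.073, -3.14, 0.001]
force: [-0.0, 0.4, -2.4]
width: 0.278
grip_force: 59.4
```

```bash
python3 pan.py 4; python3 - <<'E'
import cv2
a=cv2.imread('pics/p4_wrist.png');b=cv2.imread('pics/p4_side.png')[110:240,180:350]
b=cv2.resize(b,(502,384),interpolation=cv2.INTER_CUBIC)
c=cv2.hconcat([a,b]);cv2.imwrite('pics/p4.png',cv2.resize(c,(800,304),interpolation=cv2.INTER_AREA))
E
```

```text
[0.5782 0.05   0.2084] [-7.30e-02 -3.14e+00  1.00e-03] 21.4 59.43758547306061
wrist wl 512 a [0.052 0.162] b [0.0438 0.045  0.0466] slope deg 0.14
wrist wr 456 a [0.078 0.165] b [-0.045  -0.0426 -0.0409] slope deg -0.12
wrist wi 56 a [0.027 0.03 ] b [0.0198 0.0251 0.0294] slope deg -0.47
wrist chips 102 a [0.03  0.125 0.163] b [-0.041  0.033]
wrist scraper 1466 a [0.035 0.063] b [0.005 0.031] z [0.188 0.301] 40.18860626220703
scene wl 47 a [0.052 0.161] b [0.0389 0.0422 0.0458] slope deg 0.26
scene wr 68 a [0.057 0.161] b [-0.0492 -0.0457 -0.0418] slope deg 0.59
scene wi 42 a [0.023 0.029] b [-0.026   0.0012  0.0294] slope deg -0.23
scene chips 41 a [0.036 0.107 0.157] b [-0.041  0.041]
scene scraper 331 a [0.032 0.062] b [-0.045  0.027] z [0.154 0.2  ] 87.976806640625
side chips 97 a [0.03  0.082 0.161] b [-0.041  0.035]
side scraper 26 a [0.036 0.058] b [-0.037  0.033] z [0.184 0.195] 83.199462890625
```

View pics/p4.png

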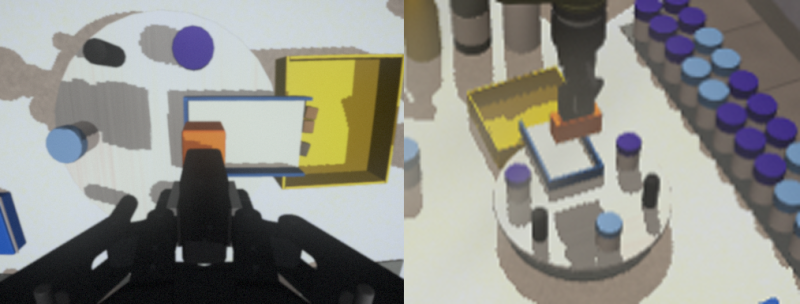

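The pan is empty: the wrist view shows clean floor at (245,135), with chips in the tray at (308,130). I carry the scraper back to the mat.

Emit:
carry_out --series '[{"tx": -0.11, "ty": -0.97, "tz": 0, "yaw": -0.77}, {"tx": -0.11, "ty": -0.97, "tz": 0, "yaw": -0.77}, {"tx": -0.11, "ty": -0.97, "tz": 0, "yaw": -0.77}, {"tx": -0.11, "ty": -0.97, "tz": 0, "yaw": -0.77}, {"tx": -0.11, "ty": -0.97, "tz": 0, "yaw": -0.77}]'

```text
time: 22.05
tool_pos: [0.5647, -0.0685, 0.2085]
tool_rot: [-0.55, -3.093, -0.0]
force: [-0.1, 0.4, -2.2]
width: 0.27
grip_force: 59.5
```

Emit:
carry_out --series '[{"tx": -0.11, "ty": -0.97, "tz": 0, "yaw": -0.77}, {"tx": -0.11, "ty": -0.97, "tz": 0, "yaw": -0.77}, {"tx": -0.11, "ty": -0.97, "tz": 0, "yaw": -0.77}, {"tx": -0.11, "ty": -0.97, "tz": 0, "yaw": -0.77}, {"tx": -0.11, "ty": -0.97, "tz": 0, "yaw": -0.77}]'

```text
time: 22.55
tool_pos: [0.5511, -0.1899, 0.2085]
tool_rot: [-1.018, -2.972, -0.0]
force: [0.2, 0.7, -1.6]
width: 0.274
grip_force: 59.6
```

Emit:
carry_out --series '[{"tx": -0.11, "ty": -0.97, "tz": 0, "yaw": -0.77}, {"tx": -0.11, "ty": -0.97, "tz": 0, "yaw": -0.77}, {"tx": -0.11, "ty": -0.97, "tz": 0, "yaw": -0.77}, {"tx": -0.11, "ty": -0.97, "tz": 0, "yaw": -0.77}, {"tx": -0.11, "ty": -0.97, "tz": 0, "yaw": -0.77}]'

```text
time: 23.05
tool_pos: [0.5376, -0.3112, 0.2084]
tool_rot: [-1.462, -2.78, -0.001]
force: [-0.7, -0.3, -1.6]
width: 0.272
grip_force: 59.6
```

Emit:
carry_out --series '[{"tx": -0.11, "ty": -0.97, "tz": 0, "yaw": -0.77}, {"tx": -0.11, "ty": -0.97, "tz": 0, "yaw": -0.77}, {"tx": 0, "ty": 0, "tz": -1, "yaw": 0}, {"tx": 0, "ty": 0, "tz": -1, "yaw": 0}, {"tx": 0, "ty": 0, "tz": -1, "yaw": 0}]'

```text
time: 23.55
tool_pos: [0.5324, -0.3591, 0.1328]
tool_rot: [1.628, 2.686, 0.0]
force: [-0.4, 0.0, -2.4]
width: 0.274
grip_force: 59.6
```

Emit:
carry_out --series '[{"tx": 0, "ty": 0, "tz": -1, "yaw": 0}, {"tx": 0, "ty": 0, "tz": -0.8, "yaw": 0}, {"tx": 0, "ty": 0, "tz": -0.6, "yaw": 0}, {"tx": 0, "ty": 0, "tz": 0, "yaw": 0}]'

```text
time: 23.95
tool_pos: [0.5306, -0.3579, 0.0705]
tool_rot: [-1.625, -2.682, -0.001]
force: [-0.2, 0.0, -1.5]
width: 0.273
grip_force: 59.5
```

Emit:
carry_out --series '[{"tx": 0, "ty": 0, "tz": -0.15, "yaw": 0}, {"tx": 0, "ty": 0, "tz": -0.1, "yaw": 0}, {"tx": 0, "ty": 0, "tz": 0, "yaw": 0}]'

```text
time: 24.25
tool_pos: [0.5322, -0.3601, 0.0682]
tool_rot: [1.629, 2.685, -0.0]
force: [0.2, 0.1, -0.6]
width: 0.273
grip_force: 59.5
```

Emit:
carry_out --series '[{"tx": 0, "ty": 0, "tz": -0.1, "yaw": 0}, {"tx": 0, "ty": 0, "tz": 0, "yaw": 0}, {"tx": 0, "ty": 0, "tz": 0, "yaw": 0}]'

```text
time: 24.55
tool_pos: [0.5316, -0.3599, 0.065]
tool_rot: [1.629, 2.686, -0.0]
force: [-0.9, 1.3, -1.2]
width: 0.269
grip_force: 59.5
```

Emit:
carry_out --series '[{"tx": 0, "ty": 0, "tz": -0.06, "yaw": 0}, {"tx": 0, "ty": 0, "tz": 0, "yaw": 0}, {"tx": 0, "ty": 0, "tz": 0, "yaw": 0}]'

```text
time: 24.85
tool_pos: [0.5317, -0.3599, 0.0634]
tool_rot: [1.629, 2.686, -0.0]
force: [-0.1, -1.0, -0.1]
width: 0.275
grip_force: 59.6
```

Emit:
carry_out --series '[{"tx": 0, "ty": 0, "tz": 0, "yaw": 0}, {"tx": 0, "ty": 0, "tz": 0, "yaw": 0}, {"tx": 0, "ty": 0, "tz": 0, "yaw": 0}, {"tx": 0, "ty": 0, "tz": 0, "yaw": 0}, {"tx": 0, "ty": 0, "tz": 0, "yaw": 0}]' --jaw 1

```text
time: 25.35
tool_pos: [0.5317, -0.3599, 0.0634]
tool_rot: [1.629, 2.686, -0.0]
force: [0.1, -0.5, -0.8]
width: 1.003
grip_force: 0.0
```

Emit:
carry_out --series '[{"tx": 0, "ty": 0, "tz": 0.5, "yaw": 0}, {"tx": 0, "ty": 0, "tz": 1, "yaw": 0}, {"tx": 0, "ty": 0, "tz": 1, "yaw": 0}, {"tx": 0, "ty": 0, "tz": 1, "yaw": 0}, {"tx": 0, "ty": 0, "tz": 1, "yaw": 0}]'

```text
time: 25.85
tool_pos: [0.5318, -0.3599, 0.1781]
tool_rot: [1.629, 2.685, -0.0]
force: [0.4, -0.5, -0.7]
width: 1.001
grip_force: 0.0
```

Emit:
carry_out --series '[{"tx": 0, "ty": 0, "tz": 1, "yaw": 0}, {"tx": 0, "ty": 0.5, "tz": 1, "yaw": 0}, {"tx": 0, "ty": 1, "tz": 1, "yaw": 0}, {"tx": 0, "ty": 1, "tz": 0, "yaw": 0}, {"tx": 0, "ty": 0, "tz": 0, "yaw": 0}]'

```text
time: 26.35
tool_pos: [0.5323, -0.2955, 0.2537]
tool_rot: [1.624, 2.685, 0.001]
force: [-0.2, 0.2, -0.2]
width: 1.001
grip_force: 0.0
```

```bash
python3 tab.py z; python3 - <<'E'
from h import *
im,d,m=grab('wrist'); save('z_w.png',im)
for n in('scene','side'):
    f=np.load(n+'.npz');im,P=f['im'],f['P'];hsv=cv2.cvtColor(im,cv2.COLOR_RGB2HSV);H,S,V=[hsv[...,i].astype(int) for i in range(3)];X,Y,Z=P[...,0],P[...,1],P[...,2]
    for nm,k in dict(grip=(np.hypot(X-.53,Y+.36)<.05)&(V<70)&(Z>.093)&(Z<.106),chips=(abs(X-.568)<.07)&(Y>.16)&(Y<.29)&(Z<.03)&(Z>-.01)&(S<140)).items():
        if k.sum()>5:
            r=cv2.minAreaRect(P[k][:,:2].astype(np.float32));print(n,nm,k.sum(),np.round(r[0],4),np.round(r[1],3),r[2],np.median(Z[k]))
a=cv2.imread('pics/z_scene.png')[230:470,150:610];b=cv2.imread('pics/z_side.png')[200:500,320:620]
cv2.imwrite('pics/z.png',cv2.hconcat([a,cv2.resize(b,(240,240))]))
E
```

```text
scene cap 100 [0.4825 0.0423] [0.032 0.038] 55.6 ang 155.0
scene cap 120 [ 0.57   -0.0976] [0.032 0.037] 57.6 ang -89.4
scene cap 138 [0.6665 0.0345] [0.04 0.04] 20.8 ang 18.4
scene post 30 [ 0.4819 -0.0483] [0.017 0.016] 56.5 ang -150.0
scene post 44 [ 0.6633 -0.0546] [0.017 0.02 ] 40.2 ang -31.0
scene wall 218 [0.5756 0.0944] [0.145 0.097] 86.8 ang 85.9
side cap 57 [0.4753 0.0431] [0.031 0.031] 39.9 ang 156.3
side cap 76 [ 0.5643 -0.0996] [0.033 0.034] 87.5 ang -92.6
side wall 27 [0.5269 0.0882] [0.121 0.004] 87.4 ang 116.0
side wall 32 [0.5733 0.0287] [0.008 0.074] 89.9 ang 80.9
26.45
scene grip 140 [ 0.5375 -0.3595] [0.024 0.048] 23.206472396850586 0.10015122773727253
scene chips 31 [0.5616 0.2171] [0.039 0.123] 69.23821258544922 0.006399083187273336
side grip 23 [ 0.5259 -0.3633] [0.015 0.046] 28.619388580322266 0.09581610938699714
side chips 16 [0.5375 0.2365] [0.04  0.094] 23.411338806152344 0.00657555758640449
```

View pics/z.png

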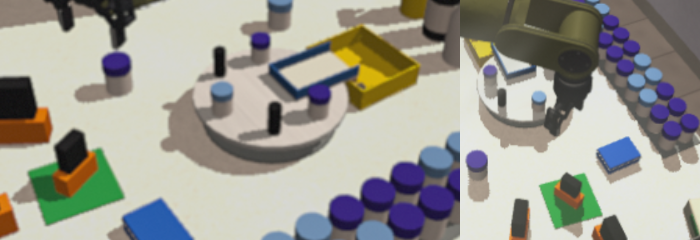

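```bash
python3 - <<'E'
import cv2
a=cv2.imread('pics/p3_wrist.png')[100:290,200:400];b=cv2.imread('pics/p4_wrist.png')[60:250,330:512]
cv2.imwrite('pics/fin.png',cv2.resize(cv2.hconcat([a,b]),None,fx=2,fy=2,interpolation=cv2.INTER_CUBIC))
E
```

```text
(no output)
```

View pics/fin.png

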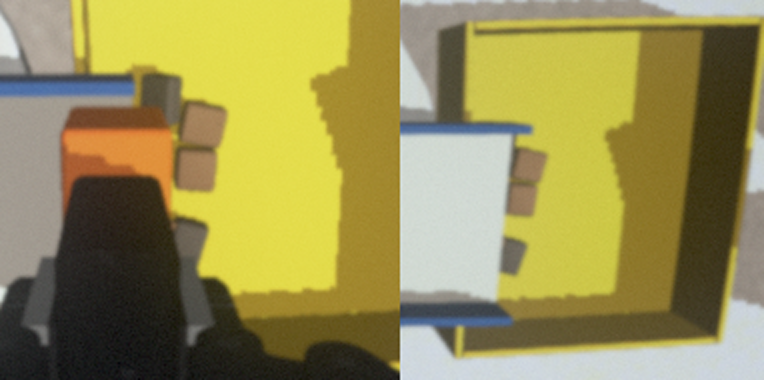

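Four chips show lying in the tray: left crop (160,100), (203,125), (197,168) and (190,240). The fifth is hidden under the pan lip or gripper, and the pan floor is clean. The table angle is unchanged and the scraper is upright on the mat, so I hand in.

```bash
python3 -c "
from bench import job
print(job.hand_in())"
```

```text
the job is handed in; nothing more can be done
None
```

I handed the job in at about 26.5 s; no verdict came back. The table felt clicked in at the tray, the scraper is upright on its mat and the pan is empty, but I saw only four of the five chips in the tray, so the fifth (hidden from the cameras) is unconfirmed.

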